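# Seat the fixture plate, then hold the offset lever level above it

## Robot

A 6-joint arm with a two-finger parallel gripper is mounted at the origin on the work surface. World frame = base frame: x ahead of the robot, y to its left, z up, the work surface at z = 0. Lengths are in m, angles in rad, forces in N, time in s.
With the tool pointing down it reaches from about 0.225 to 0.875 m from the base axis. Payload 3.4 kg.
Tool frame: the origin (TCP) lies midway between the tips of the shut fingers; the grasp point (between the pads) lies 19 mm behind it (manip.pinch_z is the distance from the TCP to the grasp point, in m); z points along the fingers, y is the line along which they close (so a half turn about z gives the same grasp; the last joint's range is limited). The gripper opens to 85 mm and grips with 20 to 120 N. Pads are 22 mm wide; open, the fingers measure 114 mm over their backs; the gripper's body (76 mm by 85 mm) begins 54 mm behind the grasp point. The pads swing forward as they close: fully open they stand 13 mm farther back than shut.
Start: joints at [1.073, 0.276, 1.505, -0, 1.361, -0.121], TCP at [0.212, 0.535, 0.231] pointing down, gripper open.
Joint ranges: [-2.89, 2.89], [-0.75, 2.08], [0.22, 2.7], [-1.18, 4.32], [0.11, 2.71], [-2.7, 2.7]. Speed limits (rad/s): [2.57, 2.57, 3.14, 3.14, 3.14, 3.14].

## Interface

Orientations are given as a unit quaternion [w, x, y, z].
In Python, from rig import manip gives the robot as it stands.
- The arm moves only by the tool carry_out, never from a script. Its arguments are lists of equal length, an entry for each row: "delta_pos": the shift along the tool's x, y, z scaled (see below), a list of three; "turn": the turn, a rotation vector about the tool's x, y, z scaled (see below), a list of three; "claw": the closure, from -1 (fully open) to 1 (shut). A call has 1 to 12 rows; each row is the pose to reach, as a shift and turn from the pose commanded when the call began, along the tool's axes at that moment; what a row does not reach only later rows make up. The controller multiplies each number of a shift by 400 mm and each number of a turn by 30 degrees. A row lasts 1/10 s, in which the tool goes at most 50 mm and 8.59 degrees, less where a joint would pass 70% of its speed; a pose out of reach is approached as far as the arm can. A call with a number of a shift or a turn outside -1 to 1 is refused whole. A call with a gripper value outside its range is refused whole. The fingers move at their own pace and stop on an object; "force" is the grip in N (left out, the last holds). Time passes only in rows, so rows that repeat a pose let the fingers close. It gives the time, the measured TCP pose, the force, the opening and the grip force at its end, in the units of the state.
- manip.get_state(): the state, without advancing time (a new reading comes with each control period).
- manip.get_image(name): name is "scene" or "top" or "wrist"; returns a dict with "image" (420x560x3 uint8, red, green, blue), "z_map" (420x560 float32, m along the optical axis (not along the pixel's ray), 0 where there is no reading), "fx", "fy", "cx", "cy" (pixels), "world_to_cam" (4x4, takes a point from world to camera coordinates). Camera axes: x right, y down, z forward; pixel columns grow to the right and rows downward; lengths in m; the calibration is good to about 2 mm. The wrist camera is an equidistant fisheye: a pixel r from the principal point sees the ray r / f radians off the axis. A picture is of the moment at which its call begins.
- manip.sign_off(): hands the job in; it is judged then, once.
Trained networks look in the newest picture that a camera, given by its name, has taken for a name from the list of things; names that differ only in an ending like _2 or _b are one class to them, and where a whole thing is asked for, a point or a joint stands for the part that bears it (a point fixed in the world has none). Each returns a list of dicts, best first, with "score" (0 to 1); they miss things now and then, are a little off and sometimes report something else, mostly with a low value. They report only what shows in the picture. A call takes as long as a camera call.
- manip.spot_in(camera, query): "point" ([x, y, z] in m, in world coordinates, good to about 4 mm: the middle of the surface that is visible of it).
- manip.place_of(camera, query): "point" ([x, y, z] in m, in world coordinates, good to about 4 mm: a listed point, or the origin of a listed thing).
The state is a dict: "clock": time; "qpos": joint angles; "qd": joint speeds; "effort": joint torques, N m; "position": TCP position; "ee_rot": TCP orientation; "contact_force": force on the tool from outside, world axes, zero at the start; "moment": the same for the moment, N m; "width": finger opening in m; "gripper_force": force on a finger pad.
Only numpy, scipy, OpenCV 4.12 (cv2) and the standard library are available. Lean on these libraries where they do the work, as an engineer would, in place of code of your own. Each camera call takes 0.05 s, during which the arm holds its last target. There are 200 camera calls.

## Task

Take the holed plate by its raised rest block, gently lower it over the two pins of the fixture until it lies flush, and let go of it. Then grip the cast lever at its balance point (on the arm, near the heavy hub) and hold it still and level above the seated plate for inspection: balance point over the middle of the rest block, lever lengthwise along the plate (either way round), its underside about 50 mm clear above the block. Finish while still holding it there, and leave everything else on the table as it is.

Things in the scene. Friction and masses are not known exactly. Their poses are not given: they have to be found in the camera images.
- fixture: fixed dark steel fixture base 190 (x) x 120 (y) x 30 mm tall with two upright steel locating pins on its top at x = +70 and -70 mm, y = 0. Pins are 12 mm in diameter and 22 mm tall, the upper 8 mm tapering to 5 mm. Origin: centre of its underside, on the table; x along its length through both pins, z up. The plate fits either way round
- plate: loose bare aluminium plate 180 (x) x 100 (y) x 10 mm thick, 0.45 to 0.65 kg, lying flat on the table, with two through holes of 14 mm at x = +70 and -70 mm, y = 0. In its middle stands the rest block, one piece with it: 50 (x) x 24 (y) x 36 mm tall, top 46 mm above the plate's underside; grip it across its 24 mm. Origin: centre of the plate's underside; x along its length, z up. Seated flush, its underside lies 30 mm above the table
- lever: loose grey cast lever lying on the table, 226 mm long, 0.32 to 0.65 kg: a heavy round hub (56 mm diameter, 40 mm tall, axis at x = -90 mm), a straight arm 16 mm wide (y) and 24 mm tall (10 to 34 mm above the underside) and a small end boss (22 mm diameter, 40 mm tall, axis at x = +97 mm). Origin: on the centre line 90 mm from the hub's axis, at the level of the underside of hub and boss; x along the arm from hub to small boss, z up
- lever_balance (a point): the lever's balance point: on the arm's centre line, 51 mm from the hub's axis towards the small boss (lever x = -39 mm), at half the arm's height, 22 mm above the lever's underside; same axes as the lever; grip across the arm's 16 mm
- pin_gauge: bystander: upright steel pin, 22 mm diameter, 50 mm tall; origin under its centre
- ring_gauge: bystander: steel ring lying flat, 48 mm outside, 20 mm tall; origin under its centre
- turned_part: bystander: stepped brass turned part, 40 mm diameter, 36 mm tall; origin under its centre
- setting_block: bystander: dark steel block 36 x 30 x 28 mm; origin under its centre
- screwdriver: bystander: screwdriver lying on the table, 170 mm long
- calculator: bystander: black desk calculator 150 x 80 x 16 mm; origin under its centre
- mug: bystander: blue mug, 68 mm diameter, 90 mm tall; origin under its centre
- link: bystander: small straight grey link, 118 mm long and 18 mm tall, with two equal bosses; origin under its middle. It is not the lever

How it is judged:
By the outcome, as a careful person would: the job done as asked, in the order asked, and still so for the second after the job is handed in, while the arm keeps its last pose, push and grip.
It also fails if it takes over 64 s, if anything falls off the work surface, if the arm or the gripper's body presses on something with over 40 N, if the wrist force passes 120 N, or if a joint passes its speed limit or range.

## Working session

There is one attempt and no reset: what is moved stays moved. The work goes in short steps, Python scripts to look and compute and a tool call to move; the robot and the scene stay as the last step left them, time stands still between calls to the robot, and variables do not carry over. Pictures are saved under pics/ and viewed, at most 10 in all, crops included, and the job is handed in when it is done.

Besides the shell and the picture viewer there is one more tool, called after "Call:" as name(argument=value, ...), one argument or row to a line, values as JSON. carry_out: Moves the arm, as the interface text tells. Shifts and turns lie within -1 to 1; 1 stands for 400 mm of shift or 30 degrees of turn. Its arguments: {"type":"object","properties":{"delta_pos":{"type":"array","items":{"type":"array","items":{"type":"number","minimum":-1,"maximum":1}}},"turn":{"type":"array","items":{"type":"array","items":{"type":"number","minimum":-1,"maximum":1}}},"claw":{"type":"array","items":{"type":"number"}},"force":{"type":"number"}},"required":["delta_pos","turn","claw"]}

```bash
mkdir -p pics; ls; cat > h.py <<'E'
import numpy as np, cv2
from rig import manip
from scipy.spatial.transform import Rotation as R
def cloud(im):
    z=im["z_map"]; v,u=np.indices(z.shape)
    p=np.stack([(u-im["cx"])/im["fx"]*z,(v-im["cy"])/im["fy"]*z,z,np.ones_like(z)],-1)
    w=p@np.linalg.inv(im["world_to_cam"]).T
    w=w[...,:3]; w[z==0]=np.nan
    return w
def save(im,n): cv2.imwrite("pics/"+n,im["image"][...,::-1])
def rel(target_pos,target_yaw_deg_delta=0):
    s=manip.get_state(); q=s["ee_rot"]; r=R.from_quat([q[1],q[2],q[3],q[0]])
    return r.inv().apply(np.array(target_pos)-s["position"])/0.4
E
python3 - <<'E'
from h import *
np.set_printoptions(precision=4,suppress=True)
for c in ["top","scene"]:
    im=manip.get_image(c); save(im,c+"0.png"); np.savez(c+"0.npz",**im)
    for q in ["fixture","plate","lever","lever_balance","link"]:
        for d in manip.place_of(c,q)[:2]: print(c,q,np.array(d["point"]),round(d["score"],2))
s=manip.get_state(); print(s)
E
```

```text
pics
top fixture [ 0.3519 -0.158   0.0036] 0.74
top fixture [ 0.5508  0.2815 -0.0006] 0.63
top plate [ 0.5063 -0.2717 -0.003 ] 0.79
top lever [ 0.5244  0.0032 -0.0029] 0.86
top lever [ 0.3535 -0.1579  0.0014] 0.15
top lever_balance [ 0.4969 -0.0281  0.0218] 0.91
top link [ 0.8022 -0.0028 -0.0027] 0.62
scene fixture [0.549  0.2891 0.0017] 0.76
scene plate [ 0.5116 -0.2751  0.0029] 0.71
scene lever [0.526  0.0032 0.0017] 0.8
scene lever_balance [ 0.5122 -0.2743  0.0033] 0.7
scene lever_balance [ 0.5007 -0.0262  0.0256] 0.68
scene link [ 0.8037 -0.0043 -0.    ] 0.82
{'clock': 0.6, 'qpos': array([ 1.073 ,  0.2759,  1.5049,  0.    ,  1.3607, -0.121 ]), 'qd': array([ 0.0004, -0.0018, -0.0005, -0.0007,  0.0001, -0.0005]), 'effort': array([ -0.0005, -41.6382, -24.5986,  -0.0002,   0.0004,   0.    ]), 'position': array([0.2116, 0.5347, 0.2313]), 'ee_rot': array([0.    , 0.1873, 0.9823, 0.0001]), 'contact_force': array([ 0.2074, -0.8678, -0.2163]), 'moment': array([ 0.0154, -0.0028, -0.0714]), 'gripper_force': 0.0, 'width': 0.08516782950786653}
```

View pics/top0.png

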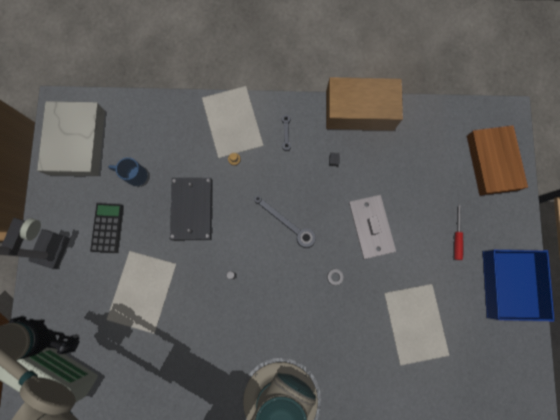

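View pics/scene0.png

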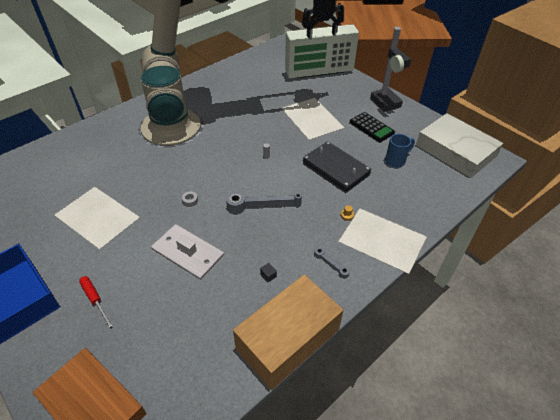

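The top view shows the fixture at (190,209), the plate with its block at (373,227), and the lever from its hub at (306,239) to its boss at (258,200). The link is at (287,133). The scene view agrees with this layout. Next I fit the shapes from both depth maps.

```bash
python3 - <<'E'
from h import *
np.set_printoptions(precision=4,suppress=True)
for c in ["top","scene"]:
    im=dict(np.load(c+"0.npz")); w=cloud(im); 
    def sel(cx,cy,r,lo,hi):
        return w[(np.hypot(w[...,0]-cx,w[...,1]-cy)<r)&(w[...,2]>lo)&(w[...,2]<hi)]
    def rect(n,p):
        if len(p)<4: print(c,n,len(p));return
        (x,y),s,a=cv2.minAreaRect((p[:,:2]*1000).astype(np.float32)); print(c,n,len(p),"ctr",round(x,1),round(y,1),"size",np.round(s,1),"ang",round(a,1),"zmed",np.median(p[:,2]).round(4),"zmax",p[:,2].max().round(4))
    rect("fix",sel(.55,.285,.14,.024,.036)); q=sel(.55,.285,.14,.038,.07); rect("pins",q); print(q[:20])
    rect("plate",sel(.508,-.273,.13,.006,.016)); rect("block",sel(.508,-.273,.06,.035,.06))
    rect("lever",sel(.525,.003,.16,.02,.05)); rect("hub",sel(.46,-.06,.05,.036,.05)); 
    t=sel(.525,.003,.2,-.01,.005); print(c,"table",np.median(t[:,2]))
E
```

```text
top fix 2381 ctr 551.7 282.7 size [190.5 120.4] ang 1.9 zmed 0.0293 zmax 0.0358
top pins 27 ctr 551.4 282.6 size [148.4  10.2] ang 2.5 zmed 0.0473 zmax 0.0528
[[0.6243 0.2856 0.0527]
 [0.6256 0.2838 0.0471]
 [0.6231 0.2903 0.0439]
 [0.6212 0.2854 0.0528]
 [0.6223 0.2834 0.0481]
 [0.6225 0.2805 0.0476]
 [0.6204 0.2905 0.0423]
 [0.6184 0.2855 0.0516]
 [0.6187 0.2828 0.0504]
 [0.6201 0.281  0.0444]
 [0.6161 0.2861 0.048 ]
 [0.617  0.2839 0.0441]
 [0.6173 0.2811 0.0434]
 [0.4865 0.2825 0.0448]
 [0.4872 0.2807 0.0393]
 [0.4832 0.2848 0.0473]
 [0.4827 0.2807 0.0527]
 [0.4831 0.2784 0.0496]
 [0.4833 0.2757 0.0484]
 [0.4803 0.2846 0.0472]]
top plate 1531 ctr 500.9 -273.3 size [247.1 219.6] ang 31.9 zmed 0.0096 zmax 0.0159
top block 146 ctr 508.8 -271.7 size [49.8 25. ] ang 14.7 zmed 0.0451 zmax 0.0532
top lever 602 ctr 513.2 3.5 size [222.2  55.1] ang 57.2 zmed 0.0364 zmax 0.0469
top hub 249 ctr 468.3 -61.4 size [67.1 54.3] ang 82.6 zmed 0.0398 zmax 0.0469
top table -0.0007976015821751226
scene fix 1489 ctr 552.7 280.1 size [192.4 125.8] ang 1.7 zmed 0.031 zmax 0.0358
scene pins 33 ctr 553.2
[... 202 characters left out ...]

 [0.4869 0.2724 0.0516]
 [0.4846 0.28   0.0458]
 [0.4818 0.2738 0.0432]
 [0.4835 0.2768 0.0426]
 [0.4847 0.2804 0.0414]
 [0.4847 0.2709 0.0424]
 [0.4869 0.2784 0.0396]
 [0.5214 0.29   0.0382]
 [0.5279 0.2459 0.0382]
 [0.6194 0.285  0.0518]
 [0.6193 0.2809 0.05  ]
 [0.6223 0.2818 0.0515]
 [0.6242 0.2845 0.0511]
 [0.6176 0.2788 0.0458]]
scene plate 1712 ctr 514.4 -277.5 size [226.4 217. ] ang 80.1 zmed 0.011 zmax 0.0159
scene block 175 ctr 508.9 -274.0 size [51.  25.2] ang 14.0 zmed 0.0461 zmax 0.052
scene lever 700 ctr 513.7 1.1 size [223.6  56.3] ang 57.2 zmed 0.0354 zmax 0.0459
scene hub 226 ctr 472.2 -69.3 size [66.5 57.4] ang 14.7 zmed 0.0413 zmax 0.0459
scene table 0.0010632807491630647
```

```bash
python3 - <<'E'
import cv2
a=cv2.imread("pics/top0.png")
b=cv2.resize(a[170:250,160:240],(400,400),interpolation=cv2.INTER_CUBIC);c=cv2.resize(a[187:267,333:413],(400,400),interpolation=cv2.INTER_CUBIC)
cv2.imwrite("pics/crop1.png",cv2.convertScaleAbs(cv2.hconcat([b,c]),alpha=1.3,beta=10))
E
```

```text
(no output)
```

View pics/crop1.png

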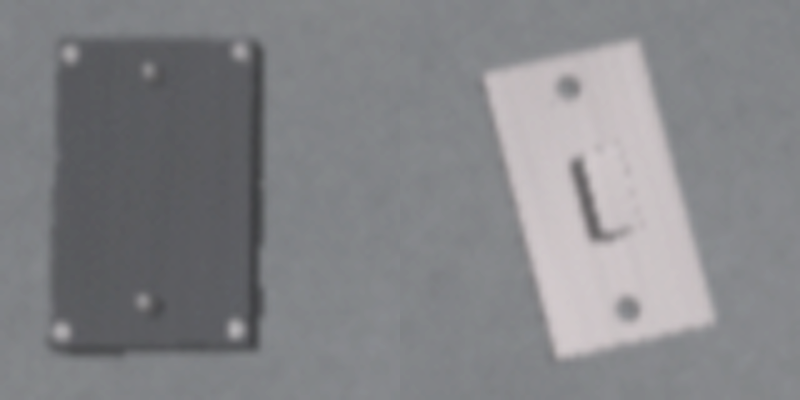

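The fixture is at (552, 281.5) mm with yaw about 1.9°, the block at (509, -272.5) with yaw about 14.5°, and the lever's yaw is about 57°. The heights match the text. I'll hover over the fixture first for a wrist look, which needs about 156° of tool turn split over six calls.

```bash
python3 - <<'E'
import numpy as np
h=158.4; d=np.array([.552-.2116,.2815-.5347])/6
for k in range(6):
    a=np.radians(h-26.08*k); print(np.round(np.array([np.cos(a)*d[0]+np.sin(a)*d[1], np.sin(a)*d[0]-np.cos(a)*d[1]])/.4,4), 26.08/30)
E
```

```text
[-0.1707 -0.0459] 0.8693333333333333
[-0.1735  0.0338] 0.8693333333333333
[-0.141   0.1067] 0.8693333333333333
[-0.0797  0.1578] 0.8693333333333333
[-0.0022  0.1768] 0.8693333333333333
[0.0757 0.1597] 0.8693333333333333
```

Call:
carry_out(
  delta_pos=[
    [-0.171,-0.046,0],
    [-0.171,-0.046,0],
    [-0.171,-0.046,0],
    [-0.171,-0.046,0],
  ],
  turn=[
    [0,0,0.869],
    [0,0,0.869],
    [0,0,0.869],
    [0,0,0.869],
  ],
  claw=[-1,-1,-1,-1],
  force=60,
)

```text
clock: 1.0
position: [0.269, 0.4921, 0.2314]
ee_rot: [-0.0, 0.405, 0.914, 0.0]
contact_force: [-0.0, -0.3, 0.5]
width: 0.0858
gripper_force: 0.0
```

Call:
carry_out(
  delta_pos=[
    [-0.174,0.034,0],
    [-0.174,0.034,0],
    [-0.174,0.034,0],
    [-0.174,0.034,0],
  ],
  turn=[
    [0,0,0.869],
    [0,0,0.869],
    [0,0,0.869],
    [0,0,0.869],
  ],
  claw=[-1,-1,-1,-1],
)

```text
clock: 1.4
position: [0.3255, 0.4501, 0.2313]
ee_rot: [-0.0, 0.599, 0.801, 0.0]
contact_force: [0.1, 0.3, 0.5]
width: 0.0855
gripper_force: 0.0
```

Call:
carry_out(
  delta_pos=[
    [-0.141,0.107,0],
    [-0.141,0.107,0],
    [-0.141,0.107,0],
    [-0.141,0.107,0],
  ],
  turn=[
    [0,0,0.869],
    [0,0,0.869],
    [0,0,0.869],
    [0,0,0.869],
  ],
  claw=[-1,-1,-1,-1],
)

```text
clock: 1.8
position: [0.3821, 0.4082, 0.2312]
ee_rot: [-0.0, 0.764, 0.646, -0.0]
contact_force: [0.5, 0.2, 0.3]
width: 0.0852
gripper_force: 0.0
```

Call:
carry_out(
  delta_pos=[
    [-0.08,0.158,0],
    [-0.08,0.158,0],
    [-0.08,0.158,0],
    [-0.08,0.158,0],
  ],
  turn=[
    [0,0,0.869],
    [0,0,0.869],
    [0,0,0.869],
    [0,0,0.869],
  ],
  claw=[-1,-1,-1,-1],
)

```text
clock: 2.2
position: [0.4388, 0.3661, 0.2312]
ee_rot: [-0.0, 0.889, 0.458, -0.0]
contact_force: [-0.6, -0.6, 0.1]
width: 0.0855
gripper_force: 0.0
```

Call:
carry_out(
  delta_pos=[
    [-0.002,0.177,0],
    [-0.002,0.177,0],
    [-0.002,0.177,0],
    [-0.002,0.177,0],
  ],
  turn=[
    [0,0,0.869],
    [0,0,0.869],
    [0,0,0.869],
    [0,0,0.869],
  ],
  claw=[-1,-1,-1,-1],
)

```text
clock: 2.6
position: [0.4956, 0.3241, 0.2312]
ee_rot: [-0.0, 0.969, 0.246, -0.0]
contact_force: [-0.7, 0.9, 0.8]
width: 0.0853
gripper_force: 0.0
```

Call:
carry_out(
  delta_pos=[
    [0.076,0.16,0],
    [0.076,0.16,0],
    [0.076,0.16,0],
    [0.076,0.16,0],
    [0.076,0.16,0],
    [0.076,0.16,0],
  ],
  turn=[
    [0,0,0.869],
    [0,0,0.869],
    [0,0,0.869],
    [0,0,0.869],
    [0,0,0.869],
    [0,0,0.869],
  ],
  claw=[-1,-1,-1,-1,-1,-1],
)

```text
clock: 3.2
position: [0.552, 0.2823, 0.2315]
ee_rot: [-0.0, 1.0, 0.02, -0.0]
contact_force: [0.6, 0.8, -1.1]
width: 0.0855
gripper_force: 0.0
```

```bash
cat >> h.py <<'E'
def wcloud(im):
    z=im["z_map"]; v,u=np.indices(z.shape)
    a=(u-im["cx"])/im["fx"]; b=(v-im["cy"])/im["fy"]; t=np.hypot(a,b); k=np.where(t>1e-6,np.tan(np.minimum(t,1.4))/np.maximum(t,1e-6),1)
    p=np.stack([a*k*z,b*k*z,z,np.ones_like(z)],-1)
    w=(p@np.linalg.inv(im["world_to_cam"]).T)[...,:3]; w[(z==0)|(t>1.35)]=np.nan
    return w
def pose():
    s=manip.get_state(); q=s["ee_rot"]; r=R.from_quat([q[1],q[2],q[3],q[0]]).as_matrix()
    return s,r,np.degrees(np.arctan2(r[1,0],r[0,0]))
def sel(w,cx,cy,r,lo,hi):
    return w[(np.hypot(w[...,0]-cx,w[...,1]-cy)<r)&(w[...,2]>lo)&(w[...,2]<hi)]
def rect(n,p):
    if len(p)<4: print(n,len(p));return
    (x,y),s,a=cv2.minAreaRect((p[:,:2]*1000).astype(np.float32)); print(n,len(p),"ctr",round(x,1),round(y,1),"size",np.round(s,1),"ang",round(a,1),"zmed",np.median(p[:,2]).round(4))
E
python3 - <<'E'
from h import *
np.set_printoptions(precision=4,suppress=True)
im=manip.get_image("wrist"); save(im,"w1.png"); np.savez("w1.npz",**im)
s,r,y=pose(); print(s["clock"],s["position"],y,s["qpos"]); print(im["fx"],im["cx"],im["cy"],im["world_to_cam"])
w=wcloud(im); 
rect("fix",sel(w,.552,.2815,.13,.024,.036))
for x,y in [(.622,.284),(.482,.279)]:
    p=sel(w,x,y,.02,.038,.06); rect("pin",p); print(p[p[:,2]>.048].mean(0),p.mean(0))
E
```

```text
3.25 [0.5521 0.2822 0.2315] 2.274467360250895 [0.3601 0.3438 1.4041 0.0002 1.3936 1.8912]
325.19226210127806 280.3352807932532 205.10827917502772 [[ 0.0421 -0.9991  0.0005  0.2583]
 [-0.9503 -0.0399  0.3088  0.4958]
 [-0.3086 -0.0135 -0.9511  0.5542]
 [ 0.      0.      0.      1.    ]]
fix 17705 ctr 551.1 282.3 size [190.6 120.8] ang 1.8 zmed 0.0298
pin 108 ctr 620.7 283.9 size [10.9 11.7] ang 29.5 zmed 0.0483
[0.6211 0.2842 0.0507] [0.6208 0.2841 0.0483]
pin 94 ctr 482.5 279.3 size [ 8.5 11.2] ang 2.3 zmed 0.0469
[0.4825 0.2797 0.0503] [0.4836 0.2797 0.0467]
```

View pics/w1.png

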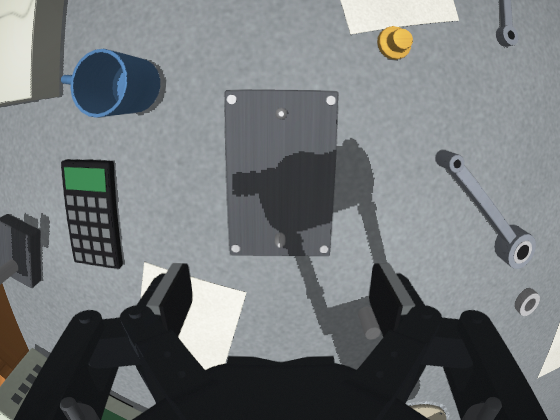

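The wrist view shows the fixture square-on, with pins at (281,113) and (280,243). The depth gives a fixture centre of (551.6, 282.1) and a yaw of 1.85°. Next I look at the plate from the same relative position.

Call:
carry_out(
  delta_pos=[
    [-0.081,0.691,0],
    [-0.081,0.691,0],
    [-0.081,0.691,0],
    [-0.081,0.691,0],
    [-0.081,0.691,0],
    [-0.081,0.691,0],
  ],
  turn=[
    [0,0,0],
    [0,0,0],
    [0,0,0],
    [0,0,0],
    [0,0,0],
    [0,0,0],
  ],
  claw=[-1,-1,-1,-1,-1,-1],
)

```text
clock: 3.85
position: [0.5293, 0.0012, 0.2316]
ee_rot: [0.001, 1.0, 0.018, 0.0]
contact_force: [0.2, -0.1, -0.2]
width: 0.0855
gripper_force: 0.0
```

Call:
carry_out(
  delta_pos=[
    [-0.081,0.691,0],
    [-0.081,0.691,0],
    [-0.081,0.691,0],
    [-0.081,0.691,0],
    [-0.081,0.691,0],
    [-0.081,0.691,0],
    [-0.081,0.691,0],
    [-0.081,0.691,0],
    [-0.081,0.691,0],
  ],
  turn=[
    [0,0,-0.41],
    [0,0,-0.41],
    [0,0,-0.41],
    [0,0,-0.41],
    [0,0,-0.41],
    [0,0,-0.41],
    [0,0,-0.41],
    [0,0,-0.41],
    [0,0,-0.41],
  ],
  claw=[-1,-1,-1,-1,-1,-1,-1,-1,-1],
)

```text
clock: 4.75
position: [0.5074, -0.2719, 0.2313]
ee_rot: [-0.001, 0.992, 0.125, 0.0]
contact_force: [-0.5, 0.5, 0.3]
width: 0.0852
gripper_force: 0.0
```

```bash
python3 - <<'E'
from h import *
np.set_printoptions(precision=4,suppress=True)
im=manip.get_image("wrist"); save(im,"w2.png"); np.savez("w2.npz",**im)
s,r,y=pose(); print(s["clock"],s["position"],y)
w=wcloud(im); 
p=sel(w,.509,-.2725,.11,.007,.014); rect("plate",p); rect("block",sel(w,.509,-.2725,.05,.042,.05))
# whole-plate silhouette
rect("both",sel(w,.509,-.2725,.11,.006,.014))
# hole positions: low-z pixels inside the plate
c=np.array([.509,-.2725]); u=np.array([np.cos(np.radians(14.6)),np.sin(np.radians(14.6))])
for k in(.07,-.07):
    q=sel(w,*(c+k*u),.011,-.02,.005); rect("hole",q)
# lever
rect("lever",sel(w,.515,.003,.16,.015,.05)); 
E
```

```text
4.8 [ 0.5074 -0.2717  0.2314] 14.431301643577026
plate 11620 ctr 508.0 -273.0 size [181.  100.8] ang 14.2 zmed 0.0098
block 1092 ctr 508.1 -273.2 size [49.9 23.9] ang 14.0 zmed 0.0458
both 11625 ctr 508.0 -273.0 size [181.  100.8] ang 14.2 zmed 0.0098
hole 122 ctr 575.7 -256.5 size [13.  12.9] ang 59.1 zmed -0.0002
hole 82 ctr 437.8 -291.0 size [10.3 12.4] ang 14.4 zmed 0.0001
lever 3871 ctr 513.6 1.9 size [225.2  55.6] ang 56.8 zmed 0.034
```

View pics/w2.png

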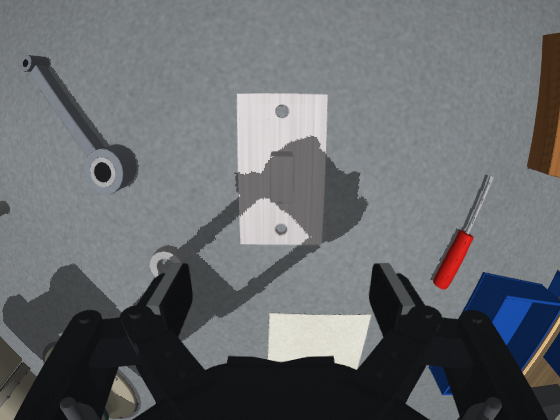

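The wrist view shows the plate with holes at (282,111) and (281,229) and the block between them. The centre is (508, -273), yaw 14.2°, top 46 mm. I'll descend and grip.

Call:
carry_out(
  delta_pos=[
    [0.001,0.0035,0.12],
    [0.001,0.0035,0.24],
    [0.001,0.0035,0.35],
    [0.001,0.0035,0.44],
    [0.001,0.0035,0.5],
    [0.001,0.0035,0.525],
    [0.001,0.0035,0.536],
    [0.001,0.0035,0.536],
    [0.001,0.0035,0.536],
  ],
  turn=[
    [0,0,0.007],
    [0,0,0.007],
    [0,0,0.007],
    [0,0,0.007],
    [0,0,0.007],
    [0,0,0.007],
    [0,0,0.007],
    [0,0,0.007],
    [0,0,0.007],
  ],
  claw=[-1,-1,-1,-1,-1,-1,-1,-1,-1],
)

```text
clock: 5.7
position: [0.5092, -0.275, 0.0184]
ee_rot: [0.001, 0.992, 0.123, 0.001]
contact_force: [-0.3, -0.5, 0.7]
width: 0.085
gripper_force: 0.0
```

Call:
carry_out(
  delta_pos=[
    [0,0,0],
    [0,0,0],
    [0,0,0],
    [0,0,0],
    [0,0,0],
    [0,0,0],
    [0,0,0],
    [0,0,0],
    [0,0,0],
    [0,0,0],
  ],
  turn=[
    [0,0,0],
    [0,0,0],
    [0,0,0],
    [0,0,0],
    [0,0,0],
    [0,0,0],
    [0,0,0],
    [0,0,0],
    [0,0,0],
    [0,0,0],
  ],
  claw=[-0.5,0,0.3,1,1,1,1,1,1,1],
  force=80,
)

```text
clock: 6.7
position: [0.5081, -0.2743, 0.0174]
ee_rot: [-0.0, 0.992, 0.122, 0.0]
contact_force: [-0.8, 1.3, 4.9]
width: 0.0225
gripper_force: 80.7
```

```bash
python3 -c "
from h import *
s,r,y=pose();print(s['clock'],s['position'],y,s['width'],s['gripper_force'],s['contact_force'],r[:,2])"
```

```text
6.7 [ 0.50807398 -0.27428394  0.01737306] 14.063019501524442 0.02249946642118523 80.67508935928345 [-0.76294328  1.34919052  4.88586419] [ 1.08910092e-04  5.68466456e-04 -9.99999832e-01]
```

Call:
carry_out(
  delta_pos=[
    [0,0,-0.01],
    [0,0,-0.04],
    [0,0,-0.1],
    [0,0,-0.18],
    [0,0,-0.27],
    [0,0,-0.34],
    [0,0,-0.36],
    [0,0,-0.36],
    [0,0,-0.36],
  ],
  turn=[
    [0,0,0],
    [0,0,0],
    [0,0,0],
    [0,0,0],
    [0,0,0],
    [0,0,0],
    [0,0,0],
    [0,0,0],
    [0,0,0],
  ],
  claw=[1,1,1,1,1,1,1,1,1],
)

```text
clock: 7.6
position: [0.5069, -0.2738, 0.1592]
ee_rot: [-0.001, 0.992, 0.123, -0.001]
contact_force: [-0.1, -0.4, -6.3]
width: 0.0232
gripper_force: 79.4
```

```bash
cat > meas.py <<'E'
from h import *
np.set_printoptions(precision=4,suppress=True)
im=manip.get_image("wrist")
s,r,y=pose(); print(s["clock"],s["position"],y,s["width"],s["gripper_force"],s["contact_force"],s["moment"])
w=wcloud(im); t=(w-s["position"])@r   # tool frame
# plate in tool frame: z from TCP
m=(np.abs(t[...,0])<.11)&(np.abs(t[...,1])<.07)&(np.abs(t[...,2]-.007)<.008)&((np.abs(t[...,1])>.03)|(np.abs(t[...,0])>.035))
p=t[m]; rect("plate(tool)",p)
A=np.c_[p[:,:2],np.ones(len(p))]; print("tilt fit",np.linalg.lstsq(A,p[:,2],rcond=None)[0])
for k in(.07,-.07):
    m=(np.hypot(t[...,0]-k,t[...,1])<.011)&((t[...,2]>.016)); q=t[m]
    # pixels through the hole -> ray-intersect with plate top
    C=(np.linalg.inv(im["world_to_cam"])[:3,3]-s["position"])@r; f=(np.median(p[:,2])-C[2])/(t[...,2]-C[2])
    X=C+(t-C)*f[...,None]; mm=(np.hypot(X[...,0]-k,X[...,1])<.011)&(t[...,2]>.016)
    rect("hole",X[mm]); print(X[mm].mean(0))
E
python3 meas.py
```

```text
7.65 [ 0.5068 -0.2737  0.1588] 14.080974740200624 0.02309978354170905 79.43385243415833 [-0.7292  0.8312 -6.1194] [0.0135 0.0145 0.0179]
plate(tool) 31979 ctr 6.6 0.6 size [100.8 167.9] ang 89.9 zmed 0.0071
tilt fit [-0.0025 -0.0028  0.0072]
hole 645 ctr 70.8 0.5 size [13.3 12.5] ang 89.9 zmed 0.0071
[0.0709 0.0004 0.0071]
hole 87 ctr -64.4 0.7 size [6.8 9.1] ang 35.7 zmed 0.0071
[-0.0645  0.0005  0.0071]
```

The plate is held level, about 0.4 mm off centre in the grip. I carry it over the fixture.

Call:
carry_out(
  delta_pos=[
    [0.02,-0.06,0],
    [0.06,-0.17,0],
    [0.095,-0.28,0],
    [0.13,-0.39,0],
    [0.165,-0.5,0],
    [0.2,-0.6,0],
    [0.223,-0.661,0],
  ],
  turn=[
    [0,0,0],
    [0,0,0],
    [0,0,0],
    [0,0,0],
    [0,0,0],
    [0,0,0],
    [0,0,0],
  ],
  claw=[1,1,1,1,1,1,1],
)

```text
clock: 8.35
position: [0.5286, 0.0069, 0.1589]
ee_rot: [-0.001, 0.992, 0.123, -0.002]
contact_force: [0.6, -1.0, -4.7]
width: 0.0227
gripper_force: 79.8
```

Call:
carry_out(
  delta_pos=[
    [0.03,-0.1,0],
    [0.07,-0.2,0],
    [0.105,-0.31,0],
    [0.14,-0.42,0],
    [0.18,-0.53,0],
    [0.205,-0.61,0],
    [0.223,-0.661,0],
    [0.223,-0.661,0],
    [0.223,-0.661,0],
    [0.223,-0.661,0],
    [0.223,-0.661,0],
  ],
  turn=[
    [0,0,0.06],
    [0,0,0.13],
    [0,0,0.2],
    [0,0,0.26],
    [0,0,0.33],
    [0,0,0.38],
    [0,0,0.408],
    [0,0,0.408],
    [0,0,0.408],
    [0,0,0.408],
    [0,0,0.408],
  ],
  claw=[1,1,1,1,1,1,1,1,1,1,1],
)

```text
clock: 9.45
position: [0.5522, 0.2805, 0.1603]
ee_rot: [0.0, 1.0, 0.015, -0.001]
contact_force: [-0.7, 0.2, -4.6]
width: 0.0227
gripper_force: 80.0
```

```bash
python3 meas.py; python3 -c "
from h import *
s,r,y=pose();print(s['position'],y)
im=manip.get_image('wrist'); w=wcloud(im)
rect('pinF',sel(w,.621,.284,.02,.038,.06)); f=sel(w,.552,.282,.14,.02,.036); print(len(f), f[:,0].max())
im=manip.get_image('top');w=cloud(im);rect('block',sel(w,.552,.282,.06,.175,.2));rect('plate',sel(w,.552,.282,.13,.145,.158))
im=manip.get_image('scene');w=cloud(im);rect('block',sel(w,.552,.282,.06,.175,.2));rect('plate',sel(w,.552,.282,.13,.145,.158))
"
```

```text
9.5 [0.5524 0.2806 0.1606] 1.76530639144909 0.022768562955898904 79.99484896659851 [-0.3146 -0.2162 -4.8484] [ 0.016  -0.0242  0.0401]
plate(tool) 31878 ctr 6.5 0.3 size [101.1 167.6] ang 89.8 zmed 0.0079
tilt fit [-0.0011 -0.0023  0.008 ]
hole 645 ctr 70.5 0.4 size [13.3 12.5] ang 89.9 zmed 0.0079
[0.0706 0.0003 0.0079]
hole 99 ctr -65.7 0.6 size [ 6.2 10.5] ang 0.1 zmed 0.0079
[-0.0652  0.0003  0.0079]
[0.55238915 0.28061581 0.1606185 ] 1.76530639144909
pinF 175 ctr 620.7 284.2 size [10.4 11. ] ang 2.0 zmed 0.0484
462 0.6274579445142502
block 24 ctr 540.3 268.0 size [11.7 24.2] ang 55.3 zmed 0.1874
plate 1109 ctr 554.9 280.5 size [180.1 101.8] ang 1.1 zmed 0.1529
block 142 ctr 553.4 278.0 size [48.6 53. ] ang 49.4 zmed 0.1889
plate 1044 ctr 553.0 280.3 size [185.2 108.6] ang 1.9 zmed 0.1545
```

Call:
carry_out(
  delta_pos=[
    [-0.003,-0.005,0.03],
    [-0.003,-0.005,0.09],
    [-0.003,-0.005,0.14],
    [-0.003,-0.005,0.175],
    [-0.003,-0.005,0.188],
    [-0.003,-0.005,0.188],
    [-0.003,-0.005,0.188],
    [-0.003,-0.005,0.188],
  ],
  turn=[
    [0,0,-0.003],
    [0,0,-0.003],
    [0,0,-0.003],
    [0,0,-0.003],
    [0,0,-0.003],
    [0,0,-0.003],
    [0,0,-0.003],
    [0,0,-0.003],
  ],
  claw=[1,1,1,1,1,1,1,1],
)

```text
clock: 10.45
position: [0.552, 0.284, 0.0867]
ee_rot: [-0.0, 1.0, 0.017, 0.001]
contact_force: [-0.2, 0.3, -5.5]
width: 0.0228
gripper_force: 79.9
```

```bash
cat >> meas.py <<'E'
save(im,"w3.png"); a=im["image"]
cv2.imwrite("pics/w3c.png",cv2.resize(a[60:340,180:380,::-1],(430,600),interpolation=cv2.INTER_CUBIC))
for k in(.07,-.07):
    q=(np.array([k,0,0])@r.T)+s["position"]; print("in hole",sel(w,q[0],q[1],.015,.035,.06).shape, sel(w,q[0],q[1],.015,.036,.06).mean(0))
E
python3 meas.py
```

```text
10.5 [0.5519 0.284  0.0867] 1.9327845170001192 0.022924169206766466 79.90426898002625 [ 0.1704  0.374  -5.7666] [-0.0521  0.0071 -0.0297]
plate(tool) 31952 ctr 6.7 0.3 size [100.9 167.7] ang 89.9 zmed 0.0076
tilt fit [-0.0018 -0.0021  0.0077]
hole 649 ctr 70.8 0.3 size [13.3 12.5] ang 89.9 zmed 0.0076
[0.0709 0.0002 0.0076]
hole 105 ctr -65.4 0.5 size [10.5  6.2] ang 89.9 zmed 0.0076
[-0.065   0.0002  0.0076]
in hole (349, 3) [0.6213 0.2844 0.0479]
in hole (0, 3) [nan nan nan]meas.py:19: RuntimeWarning: Mean of empty slice.
  q=(np.array([k,0,0])@r.T)+s["position"]; print("in hole",sel(w,q[0],q[1],.015,.035,.06).shape, sel(w,q[0],q[1],.015,.036,.06).mean(0))
  ret = um.true_divide(
```

View pics/w3c.png

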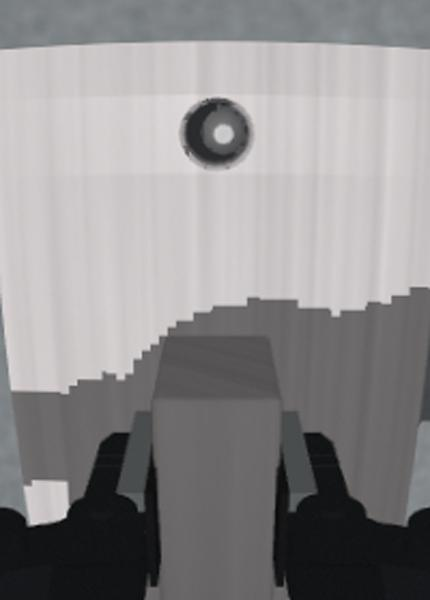

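The pin shows through the front hole: its tip is at (222,133) in the crop and the hole's centre at (217,133). The plate must shift about 1.6 mm to tool +y and a little back.

Call:
carry_out(
  delta_pos=[
    [-0.0022,0.004,0.01],
    [-0.0022,0.004,0.02],
    [-0.0022,0.004,0.03],
    [-0.0022,0.004,0.03],
    [-0.0022,0.004,0.03],
    [-0.0022,0.004,0.03],
  ],
  turn=[
    [0,0,0],
    [0,0,0],
    [0,0,0],
    [0,0,0],
    [0,0,0],
    [0,0,0],
  ],
  claw=[1,1,1,1,1,1],
)

```text
clock: 11.1
position: [0.5506, 0.2821, 0.0738]
ee_rot: [-0.0, 1.0, 0.017, 0.0]
contact_force: [0.2, -0.3, -5.0]
width: 0.0233
gripper_force: 80.0
```

```bash
cat >> meas.py <<'E'
q=(np.array([.0706,0.0003,0])@r.T)+s["position"]; P=sel(w,q[0],q[1],.012,.0505,.058); print("tip",P.shape,P.mean(0),"hole",q,"shift needed tool*",(P.mean(0)-q)@r)
E
python3 -W ignore meas.py
```

```text
11.15 [0.5506 0.2821 0.0738] 1.9320516377741863 0.023051994139554107 79.95280623435974 [ 0.0517  0.0469 -5.443 ] [-0.0188 -0.0327 -0.0043]
plate(tool) 31906 ctr 6.4 0.4 size [101.2 168.1] ang 89.8 zmed 0.0077
tilt fit [-0.0016 -0.0023  0.0078]
hole 648 ctr 70.6 0.3 size [13.3 12.5] ang 89.9 zmed 0.0077
[0.0707 0.0003 0.0077]
hole 100 ctr -65.1 0.2 size [9.1 8. ] ang 54.0 zmed 0.0077
[-0.065   0.0003  0.0077]
in hole (431, 3) [0.6208 0.2844 0.0489]
in hole (77, 3) [0.4752 0.2791 0.058 ]
tip (121, 3) [0.6206 0.2842 0.0523] hole [0.6212 0.2842 0.0739] shift needed tool* [-0.0005  0.      0.0216]
```

View pics/w3c.png

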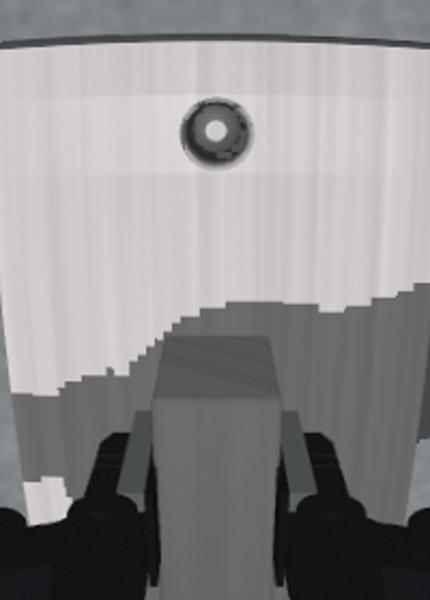

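The tip now sits central in the hole at (216,131). I lower gently in two stages.

Call:
carry_out(
  delta_pos=[
    [-0.001,0,0.006],
    [-0.001,0,0.012],
    [-0.001,0,0.018],
    [-0.001,0,0.024],
    [-0.001,0,0.03],
    [-0.001,0,0.036],
    [-0.001,0,0.04],
    [-0.001,0,0.04],
    [-0.001,0,0.04],
  ],
  turn=[
    [0,0,0],
    [0,0,0],
    [0,0,0],
    [0,0,0],
    [0,0,0],
    [0,0,0],
    [0,0,0],
    [0,0,0],
    [0,0,0],
  ],
  claw=[1,1,1,1,1,1,1,1,1],
)

```text
clock: 12.05
position: [0.55, 0.2821, 0.0577]
ee_rot: [-0.0, 1.0, 0.017, 0.0]
contact_force: [-0.1, 0.6, -5.1]
width: 0.0228
gripper_force: 80.0
```

```bash
python3 -W ignore meas.py
```

```text
12.1 [0.5501 0.2821 0.0578] 1.934764133538571 0.023104055370017765 79.95437979698181 [-0.2862 -0.0641 -4.7314] [ 0.0317  0.0147 -0.006 ]
plate(tool) 32512 ctr 6.7 0.4 size [101.3 167.4] ang 89.9 zmed 0.0077
tilt fit [-0.0005 -0.0021  0.0078]
hole 167 ctr 70.7 0.3 size [13.3 12.5] ang 89.9 zmed 0.0077
[0.0697 0.0008 0.0077]
hole 5 ctr -65.8 5.0 size [2.2 0.5] ang 34.4 zmed 0.0077
[-0.0657  0.0051  0.0077]
in hole (3146, 3) [0.6201 0.2845 0.0497]
in hole (700, 3) [0.4847 0.2798 0.0494]
tip (505, 3) [0.621  0.2839 0.0511] hole [0.6206 0.2842 0.0578] shift needed tool* [0.0004 0.0003 0.0067]
```

Call:
carry_out(
  delta_pos=[
    [0.0005,0,0.005],
    [0.0005,0,0.01],
    [0.0005,0,0.015],
    [0.0005,0,0.019],
    [0.0005,0,0.022],
    [0.0005,0,0.024],
    [0.0005,0,0.026],
    [0.0005,0,0.026],
    [0.0005,0,0.026],
  ],
  turn=[
    [0,0,0],
    [0,0,0],
    [0,0,0],
    [0,0,0],
    [0,0,0],
    [0,0,0],
    [0,0,0],
    [0,0,0],
    [0,0,0],
  ],
  claw=[1,1,1,1,1,1,1,1,1],
)

```text
clock: 13.0
position: [0.5503, 0.2821, 0.0475]
ee_rot: [-0.0, 1.0, 0.017, 0.0]
contact_force: [-0.9, 0.8, -4.5]
width: 0.023
gripper_force: 80.0
```

```bash
python3 -W ignore meas.py | head -3; python3 -c "
from h import *
for c in('top','scene'):
  w=cloud(manip.get_image(c));rect(c+' plate',sel(w,.5515,.2821,.13,.034,.046))
"
```

```text
13.05 [0.5503 0.2821 0.0474] 1.9311976885636066 0.022485239312293095 80.02634525299072 [-0.351  -0.2351 -4.2302] [-0.0094  0.066  -0.034 ]
plate(tool) 32343 ctr 8.1 0.4 size [101.  164.7] ang 89.9 zmed 0.0076
tilt fit [ 0.0002 -0.0017  0.0075]
top plate 755 ctr 552.6 277.6 size [105.2 185. ] ang 87.1 zmed 0.0393
scene plate 961 ctr 552.9 278.2 size [193.2 113.8] ang 3.8 zmed 0.0411
```

Call:
carry_out(
  delta_pos=[
    [0,0,0.001],
    [0,0,0.002],
    [0,0,0.003],
    [0,0,0.003],
    [0,0,0.003],
  ],
  turn=[
    [0,0,0],
    [0,0,0],
    [0,0,0],
    [0,0,0],
    [0,0,0],
  ],
  claw=[1,1,1,1,1],
)

```text
clock: 13.65
position: [0.5502, 0.2821, 0.0474]
ee_rot: [-0.0, 1.0, 0.017, 0.0]
contact_force: [-2.3, -2.2, 5.3]
width: 0.0226
gripper_force: 81.4
```

The height held at 47.4 mm while the force went from -4.5 to +5.3 N, so the plate is seated. I release it and rise.

Call:
carry_out(
  delta_pos=[
    [0,0,0],
    [0,0,0],
    [0,0,0],
    [0,0,0],
    [0,0,0],
    [0,0,0],
    [0,0,0],
    [0,0,0],
  ],
  turn=[
    [0,0,0],
    [0,0,0],
    [0,0,0],
    [0,0,0],
    [0,0,0],
    [0,0,0],
    [0,0,0],
    [0,0,0],
  ],
  claw=[0.3,0,-0.3,-0.6,-1,-1,-1,-1],
)

```text
clock: 14.45
position: [0.5502, 0.2821, 0.0461]
ee_rot: [-0.0, 1.0, 0.017, 0.0]
contact_force: [0.5, -0.8, -0.2]
width: 0.0855
gripper_force: 0.0
```

Call:
carry_out(
  delta_pos=[
    [0,0,-0.02],
    [0,0,-0.1],
    [0,0,-0.2],
    [0,0,-0.3],
    [0,0,-0.4],
    [0,0,-0.46],
    [0,0,-0.46],
    [0,0,-0.46],
  ],
  turn=[
    [0,0,0],
    [0,0,0],
    [0,0,0],
    [0,0,0],
    [0,0,0],
    [0,0,0],
    [0,0,0],
    [0,0,0],
  ],
  claw=[-1,-1,-1,-1,-1,-1,-1,-1],
)

```text
clock: 15.25
position: [0.5501, 0.282, 0.2306]
ee_rot: [-0.0, 1.0, 0.017, 0.0]
contact_force: [-1.6, 0.1, -0.2]
width: 0.0852
gripper_force: 0.0
```

```bash
python3 - <<'E'
from h import *
np.set_printoptions(precision=4,suppress=True)
im=manip.get_image("wrist"); save(im,"w4.png")
s,r,y=pose(); print(s["clock"],s["position"],y)
w=wcloud(im); p=sel(w,.5515,.2821,.115,.034,.045); rect("plate",p); rect("block",sel(w,.5515,.2821,.05,.07,.085))
A=np.c_[p[:,:2]-[.5515,.2821],np.ones(len(p))]; print("tilt",np.linalg.lstsq(A,p[:,2],rcond=None)[0])
for k in(.07,-.07): print(sel(w,.5515+k,.2821+k*.0323,.007,.045,.06).mean(0))
rect("lever",sel(w,.515,.003,.16,.015,.05))
E
```

```text
15.3 [0.5494 0.2818 0.2293] 1.9302183608034895
plate 13699 ctr 550.5 281.5 size [180.7 100.9] ang 2.1 zmed 0.0398
block 1311 ctr 550.6 281.6 size [50.8 24. ] ang 2.5 zmed 0.0758
tilt [ 0.0002 -0.0008  0.0398]
[0.621  0.2842 0.0488]
[0.4831 0.2797 0.0491]
lever 2664 ctr 523.2 -4.5 size [226.5  54.9] ang 48.5 zmed 0.0343
```

View pics/w4.png

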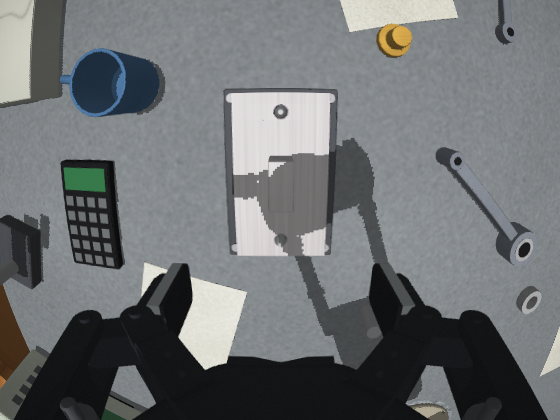

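The plate is flush, with its top at 39.8 mm and the pins at 49 mm in both holes at (281,113) and (281,240). The block centre is (550.5, 281.6), yaw about 2°. A rectangle fit to the lever can tip about 5° either way, so I'll fit the hub and boss separately from close by.

Call:
carry_out(
  delta_pos=[
    [-0.02,0.1,0],
    [-0.04,0.2,0],
    [-0.07,0.32,0],
    [-0.09,0.44,0],
    [-0.11,0.55,0],
    [-0.14,0.68,0],
    [-0.153,0.768,0],
  ],
  turn=[
    [0,0,-0.12],
    [0,0,-0.24],
    [0,0,-0.36],
    [0,0,-0.48],
    [0,0,-0.6],
    [0,0,-0.72],
    [0,0,-0.835],
  ],
  claw=[-1,-1,-1,-1,-1,-1,-1],
)

```text
clock: 16.0
position: [0.4971, -0.0291, 0.2282]
ee_rot: [-0.001, 0.972, 0.234, -0.002]
contact_force: [0.9, 0.6, -0.0]
width: 0.0853
gripper_force: 0.0
```

Call:
carry_out(
  delta_pos=[
    [0,0,0],
    [0,0,0],
    [0,0,0],
    [0,0,0],
    [0,0,0],
    [0,0,0],
    [0,0,0],
  ],
  turn=[
    [0,0,-0.28],
    [0,0,-0.56],
    [0,0,-0.835],
    [0,0,-0.835],
    [0,0,-0.835],
    [0,0,-0.835],
    [0,0,-0.835],
  ],
  claw=[-1,-1,-1,-1,-1,-1,-1],
)

```text
clock: 16.7
position: [0.4992, -0.0269, 0.2298]
ee_rot: [-0.0, 0.899, 0.438, -0.0]
contact_force: [-0.1, 0.1, 0.9]
width: 0.0851
gripper_force: 0.0
```

```bash
cat > lev.py <<'E'
from h import *
np.set_printoptions(precision=4,suppress=True)
im=manip.get_image("wrist"); save(im,"w5.png")
s,r,y=pose(); print(s["clock"],s["position"],y)
w=wcloud(im); P=sel(w,.515,-.005,.16,.012,.06); print(len(P))
T=P[P[:,2]>.0375]; H=T[T[:,0]<.49]; B=T[T[:,0]>.55]
def circ(p):
    (x,y),rr=cv2.minEnclosingCircle((p[:,:2]*1000).astype(np.float32)); return np.array([x,y]),rr
h,rh=circ(H); b,rb=circ(B); print("hub",h,rh,"boss",b,rb,"z",np.median(H[:,2]),np.median(B[:,2]))
d=b-h; L=np.hypot(*d); a=np.degrees(np.arctan2(d[1],d[0])); u=d/L; print("L",L,"yaw",a,"bal",h+51*u)
q=(P[:,:2]*1000-h); al=q@u; ac=q@[-u[1],u[0]]; m=(al>36)&(al<165)&(P[:,2]>.031)&(P[:,2]<.0375); print("arm slope deg, off",np.degrees(np.polyfit(al[m],ac[m],1)[0]),ac[m].min(),ac[m].max(),np.median(P[m,2]))
t=h+51*u; print("tool shift to balance (/.4):",r.T@np.array([(t[0]/1000-s["position"][0]),(t[1]/1000-s["position"][1]),0])/.4,"yaw diff",a-y)
for d in manip.place_of("wrist","lever_balance")[:2]: print(d)
E
python3 lev.py
```

```text
16.75 [ 0.4993 -0.0269  0.2299] 51.996091926509166
4553
hub [467.339  -68.2434] 27.575820922851562 boss [581.4     79.2724] 11.133538246154785 z 0.04022409339560684 0.039785216849293564
L 186.46939540805064 yaw 52.28837706756541 bal [498.5351 -27.8974]
arm slope deg, off -0.07512273561762348 -8.394747559462504 8.067673925104787 0.03376693835990735
tool shift to balance (/.4): [-0.0032  0.0001  0.    ] yaw diff 0.29228514105624726
{'point': [0.4945, -0.0312, 0.0212], 'score': 0.8}
```

View pics/w5.png

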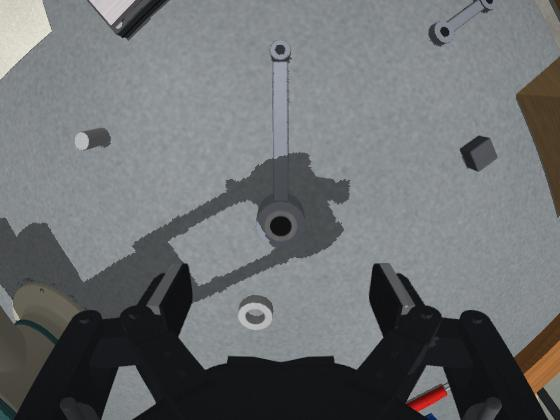

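The wrist view shows the lever upright in the frame, hub at (281,224) and boss at (281,50). The fit gives radii 27.6 and 11.1, a length of 186.5 (187 expected), yaw 52.3° and balance point (498.5, -27.9). I descend and grip.

Call:
carry_out(
  delta_pos=[
    [-0.0032,0,0.12],
    [-0.0032,0,0.24],
    [-0.0032,0,0.36],
    [-0.0032,0,0.45],
    [-0.0032,0,0.52],
    [-0.0032,0,0.55],
    [-0.0032,0,0.562],
    [-0.0032,0,0.562],
    [-0.0032,0,0.562],
  ],
  turn=[
    [0,0,-0.01],
    [0,0,-0.01],
    [0,0,-0.01],
    [0,0,-0.01],
    [0,0,-0.01],
    [0,0,-0.01],
    [0,0,-0.01],
    [0,0,-0.01],
    [0,0,-0.01],
  ],
  claw=[-1,-1,-1,-1,-1,-1,-1,-1,-1],
)

```text
clock: 17.7
position: [0.4995, -0.0281, 0.0061]
ee_rot: [0.001, 0.898, 0.441, 0.001]
contact_force: [0.2, 0.7, 0.8]
width: 0.0856
gripper_force: 0.0
```

```bash
python3 -W ignore lev.py
```

```text
17.75 [ 0.4996 -0.0282  0.0063] 52.33105939493005
21955
hub [476.3082 -21.3277] 38.32404708862305 boss [0. 0.] 0.0 z 0.04426196551787803 nan
L 476.7854847576662 yaw 177.43617366487155 bal [425.3593 -19.0464]Traceback (most recent call last):
  File "lev.py", line 11, in <module>
    q=(P[:,:2]*1000-h); al=q@u; ac=q@[-u[1],u[0]]; m=(al>36)&(al<165)&(P[:,2]>.031)&(P[:,2]<.0375); print("arm slope deg, off",np.degrees(np.polyfit(al[m],ac[m],1)[0]),ac[m].min(),ac[m].max(),np.median(P[m,2]))
                                                                                                                                          ~~~~~~~~~~^^^^^^^^^^^^^^^
    raise TypeError("expected non-empty vector for x")
TypeError: expected non-empty vector for x
```

Call:
carry_out(
  delta_pos=[
    [-0.001,-0.0026,0],
    [-0.001,-0.0026,0],
    [-0.001,-0.0026,0],
    [-0.001,-0.0026,0],
    [-0.001,-0.0026,0],
    [-0.001,-0.0026,0],
    [-0.001,-0.0026,0],
    [-0.001,-0.0026,0],
    [-0.001,-0.0026,0],
    [-0.001,-0.0026,0],
    [-0.001,-0.0026,0],
  ],
  turn=[
    [0,0,0],
    [0,0,0],
    [0,0,0],
    [0,0,0],
    [0,0,0],
    [0,0,0],
    [0,0,0],
    [0,0,0],
    [0,0,0],
    [0,0,0],
    [0,0,0],
  ],
  claw=[-0.5,0,0.3,0.5,1,1,1,1,1,1,1],
  force=100,
)

```text
clock: 18.85
position: [0.4978, -0.0278, 0.0057]
ee_rot: [0.0, 0.898, 0.441, 0.0]
contact_force: [-0.2, 0.2, 6.1]
width: 0.0143
gripper_force: 98.0
```

Call:
carry_out(
  delta_pos=[
    [0,0,-0.02],
    [0,0,-0.06],
    [0,0,-0.14],
    [0,0,-0.24],
    [0,0,-0.34],
    [0,0,-0.42],
    [0,0,-0.45],
    [0,0,-0.45],
    [0,0,-0.45],
  ],
  turn=[
    [0,0,0],
    [0,0,0],
    [0,0,0],
    [0,0,0],
    [0,0,0],
    [0,0,0],
    [0,0,0],
    [0,0,0],
    [0,0,0],
  ],
  claw=[1,1,1,1,1,1,1,1,1],
)

```text
clock: 19.75
position: [0.496, -0.0274, 0.1834]
ee_rot: [-0.001, 0.898, 0.441, -0.001]
contact_force: [0.2, 0.6, -5.5]
width: 0.0147
gripper_force: 98.2
```

```bash
cat > held.py <<'E'
from h import *
np.set_printoptions(precision=4,suppress=True)
s,r,y=pose(); print(s["clock"],s["position"],y,s["width"],s["gripper_force"],s["contact_force"],s["moment"],"tilt",r[:2,2])
im=manip.get_image("wrist"); w=wcloud(im); t=(w-s["position"])@r
m=(np.abs(t[...,1])<.007)&(t[...,0]>.03)&(t[...,0]<.12)&(np.abs(t[...,2]+.02)<.03); p=t[m]
if len(p): print("arm top: n",len(p),"z,slope deg",np.polyfit(p[:,0],p[:,2],1)*[57.3,1]," yaw deg",np.degrees(np.polyfit(p[:,0],p[:,1],1)))
mb=(np.abs(t[...,1])<.02)&(t[...,0]>.123)&(t[...,0]<.16)&(np.abs(t[...,2]+.02)<.035); b=t[mb]; b=b[b[:,2]<np.percentile(b[:,2],5)+.003]
(x,yy),rr=cv2.minEnclosingCircle((b[:,:2]*1000).astype(np.float32)); print("boss",x,yy,rr,"ztop",np.median(b[:,2]),"-> balance tool x",x-136)
E
python3 held.py
```

```text
19.75 [ 0.496  -0.0274  0.1834] 52.334485527952104 0.014740395003952727 98.18519353866577 [ 0.1929  0.56   -5.4594] [ 0.0084  0.0605 -0.0145] tilt [-0.0037  0.0008]
arm top: n 9288 z,slope deg [ 0.0756 -0.0281]  yaw deg [-0.0384  0.0031]Traceback (most recent call last):
  File "held.py", line 7, in <module>
    mb=(np.abs(t[...,1])<.02)&(t[...,0]>.123)&(t[...,0]<.16)&(np.abs(t[...,2]+.02)<.035); b=t[mb]; b=b[b[:,2]<np.percentile(b[:,2],5)+.003]
                                                                                                              ~~~~~~~~~~~~~^^^^^^^^^^
    return _quantile_unchecked(
        a, q, axis, out, overwrite_input, method, keepdims, weights)
    return _ureduce(a,
                    func=_quantile_ureduce_func,
    ...<5 lines>...
                    overwrite_input=overwrite_input,
                    method=method)
    r = func(a, **kwargs)
    result = _quantile(arr,
                       quantiles=q,
    ...<2 lines>...
                       out=out,
                       weights=wgt)
    slices_having_nans = np.isnan(arr[-1, ...])
                                  ~~~^^^^^^^^^
IndexError: index -1 is out of bounds for axis 0 with size 0
```

The lever is held level with a slope under 0.1°, and its underside is 5.9 mm below the TCP. I carry it over the block.

Call:
carry_out(
  delta_pos=[
    [0.03,-0.015,0],
    [0.1,-0.052,0],
    [0.19,-0.1,0],
    [0.28,-0.147,0],
    [0.37,-0.194,0],
    [0.46,-0.241,0],
    [0.55,-0.288,0],
    [0.63,-0.33,0],
    [0.68,-0.357,0],
    [0.695,-0.3645,0],
  ],
  turn=[
    [0,0,0.05],
    [0,0,0.13],
    [0,0,0.23],
    [0,0,0.33],
    [0,0,0.43],
    [0,0,0.53],
    [0,0,0.63],
    [0,0,0.73],
    [0,0,0.8],
    [0,0,0.84],
  ],
  claw=[1,1,1,1,1,1,1,1,1,1],
)

```text
clock: 20.8
position: [0.551, 0.2841, 0.1819]
ee_rot: [-0.0, 0.972, 0.235, -0.002]
contact_force: [-0.4, -0.5, -4.0]
width: 0.0144
gripper_force: 98.0
```

Call:
carry_out(
  delta_pos=[
    [0,0,0],
    [0,0,0],
    [0,0,0],
    [0,0,0],
    [0,0,0],
    [0,0,0],
    [0,0,0],
    [0,0,0],
    [0,0,0],
    [0,0,0],
  ],
  turn=[
    [0,0,0.1],
    [0,0,0.25],
    [0,0,0.42],
    [0,0,0.59],
    [0,0,0.74],
    [0,0,0.82],
    [0,0,0.84],
    [0,0,0.84],
    [0,0,0.84],
    [0,0,0.84],
  ],
  claw=[1,1,1,1,1,1,1,1,1,1],
)

```text
clock: 21.8
position: [0.5519, 0.2813, 0.1848]
ee_rot: [0.0, 1.0, 0.017, -0.0]
contact_force: [0.2, 0.2, -4.2]
width: 0.0145
gripper_force: 98.0
```

```bash
python3 held.py 2>/dev/null
```

```text
21.8 [0.5519 0.2813 0.1848] 1.9485897696490102 0.014475867384094775 98.00675868988037 [ 0.2351  0.1836 -4.1819] [0.0235 0.0278 0.0174] tilt [-0.0008 -0.0002]
arm top: n 9321 z,slope deg [ 0.0714 -0.0281]  yaw deg [-0.0388  0.0034]
```

Call:
carry_out(
  delta_pos=[
    [-0.003,-0.0014,0.015],
    [-0.003,-0.0014,0.04],
    [-0.003,-0.0014,0.07],
    [-0.003,-0.0014,0.1],
    [-0.003,-0.0014,0.12],
    [-0.003,-0.0014,0.129],
    [-0.003,-0.0014,0.132],
    [-0.003,-0.0014,0.132],
    [-0.003,-0.0014,0.132],
    [-0.003,-0.0014,0.132],
    [-0.003,-0.0014,0.132],
    [-0.003,-0.0014,0.132],
  ],
  turn=[
    [0,0,0],
    [0,0,0],
    [0,0,0],
    [0,0,0],
    [0,0,0],
    [0,0,0],
    [0,0,0],
    [0,0,0],
    [0,0,0],
    [0,0,0],
    [0,0,0],
    [0,0,0],
  ],
  claw=[1,1,1,1,1,1,1,1,1,1,1,1],
)

```text
clock: 23.05
position: [0.5509, 0.282, 0.1328]
ee_rot: [-0.0, 1.0, 0.017, 0.0]
contact_force: [-0.1, 0.2, -4.6]
width: 0.0144
gripper_force: 98.0
```

```bash
python3 held.py 2>/dev/null; python3 - <<'E'
from h import *
im=manip.get_image("wrist"); a=im["image"]; im2=manip.get_image("scene"); save(im2,"s9.png")
for c in("top","scene"):
    w=cloud(manip.get_image(c)); p=sel(w,.552-.051,.28,.05,.155,.18); rect(c+" hub?",p); rect(c+" boss?",sel(w,.552+.136,.286,.03,.155,.18)); rect(c+" plate",sel(w,.5515,.282,.13,.034,.046))
b=cv2.imread("pics/s9.png")[90:220,250:430]; cv2.imwrite("pics/fin.png",cv2.resize(b,(720,520),interpolation=cv2.INTER_CUBIC))
E
```

```text
23.05 [0.5509 0.282  0.1328] 1.9317431286906601 0.01441690404393582 98.0180275440216 [-0.0667  0.22   -4.5784] [ 0.0259  0.0628 -0.0021] tilt [0.0005 0.0002]
arm top: n 9296 z,slope deg [ 0.0456 -0.0281]  yaw deg [ 0.0092 -0.0004]
top hub? 114 ctr 513.0 280.5 size [54.9 66.7] ang 89.4 zmed 0.1655
top boss? 90 ctr 678.4 284.0 size [38.9 21. ] ang 13.2 zmed 0.1632
top plate 814 ctr 552.9 278.9 size [105.5 183.4] ang 89.3 zmed 0.0394
scene hub? 106 ctr 503.6 265.7 size [36.5 78.6] ang 57.9 zmed 0.1667
scene boss? 78 ctr 678.3 284.7 size [22.5 39.3] ang 84.1 zmed 0.1627
scene plate 1057 ctr 552.3 276.7 size [185.8 115.8] ang 1.1 zmed 0.041
```

View pics/fin.png

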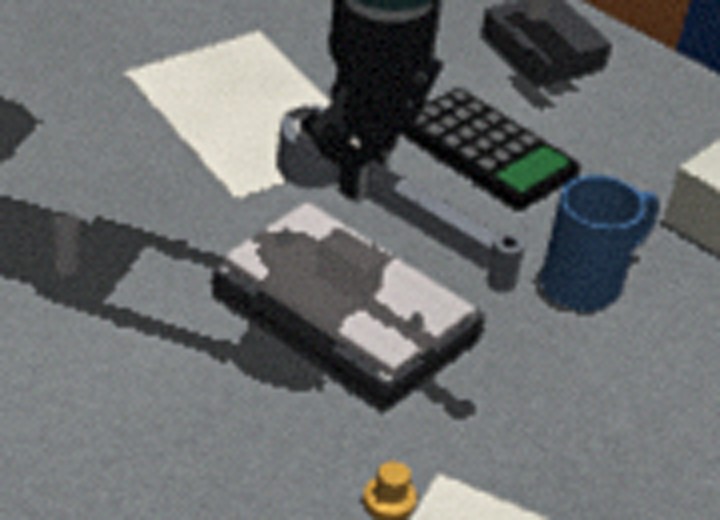

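The picture shows the plate flush on the fixture at (350,300), with the lever held level above it, hub at (310,150) and boss at (505,260). The clearance is about 51 mm, so I hand in.

```bash
python3 -c "
from rig import manip
print(manip.sign_off())"
```

```text
the job is handed in; nothing more can be done
None
```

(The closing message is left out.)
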